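Crack the stuck lid of a drive storage box and hold it ajar

TASK

The lid of the grey drive storage box is stuck to its gasket: slide the latch on its front fully open, then take the lid by its handle and pull it up until the seal lets go, without letting the lid fly far open (never more than about 45 mm at the front edge). Finish while still holding it steady by the handle, slightly ajar with a gap of about 20 mm at the front edge, so that air can get in; do not let go at the end, and leave the other things on the desk where they are.

Things in the scene. Friction and masses are not known exactly. Their poses are not given: they have to be found in the camera images.
- latch_grip (a point): Point on the axis of the slide latch's black upright grip post, 118 mm above the table, 18 mm below the post's flat top. Post: 18 mm along the box's x, 16 mm along its y, sides free for 34 mm below this point; pinch it from above across the 16 mm. A steel plate (top at 113 mm) starts 10 mm behind the post and reaches over a lug of the lid. Axes as the box's.
- latch (a joint): Slide latch on the box's front, m: 0 closed (post at the middle of the front, plate over the lid's lug), 0.055 fully open (end stop). It slides straight along the box's +y with about 2 N of friction and stays where it is left. The lid is locked below 0.027; beyond 0.045 counts as fully open.
- handle (a point): Middle of the lid's handle: a round bar 12 mm thick, 110 mm long along the box's y, on a post at each end; its axis is 140 mm above the table when shut, with 26 mm free under it. Pinch it from above across its thickness (fingers closing along the box's x). It lies 39 mm behind the lid's front edge and 90 mm behind the latch post. Axes are the lid's, equal to the box's when shut.
- lid (a joint): Lid angle, rad: 0 shut, grows as the front edge rises, to 1.2. The hinge line, along the box's y, is 185 mm from the handle's axis toward the box's +x and 46 mm lower; front edge 224 mm from it: 0.09 rad is a 20 mm gap. The seal takes 12 to 22 N upward at the handle to start, falling within 10 mm to the lid's weight, 2 to 4 N. No stay: it falls shut when let go.
- case: Grey drive storage box, 220 mm (its x) x 200 mm (its y) x 90 mm high, too heavy to shift, with a grey lid on a black gasket (lid top 108 mm above the table). Origin at the centre of its underside; x points from the front (latch and handle side, facing the robot, turned up to 0.4 rad) to the hinge side, y to the left as the robot sees it, z up.
- drive: Bystander, to be left alone: a bare disk drive lying flat, 147 x 102 x 26 mm. Origin at the middle of its underside.
- caddy: Bystander, to be left alone: a disk drive in a black tray with a grey front, lying flat, 160 x 106 x 30 mm. Origin at the middle of its underside.
- ssd: Bystander, to be left alone: a small flat drive, 100 x 70 x 7 mm. Origin at the middle of its underside.
- dish: Bystander, to be left alone: a shallow steel screw dish, 80 mm across, 25 mm high. Origin at the middle of its underside.
- driver: Bystander, to be left alone: a screwdriver lying flat, about 200 mm long. Origin on its underside.
- mug: Bystander, to be left alone: a white mug, 80 mm across (handle apart), 95 mm high. Origin at the middle of its underside.
- mouse: Bystander, to be left alone: a black computer mouse, 110 x 62 x 34 mm. Origin at the middle of its underside.

How it is judged:
By the outcome, as a careful person would: the job done as asked, in the order asked, and still so for the second after the job is handed in, while the arm keeps its last pose, push and grip.
It also fails if it takes over 43 s, if anything falls off the work surface, if the arm or the gripper's body presses on something with over 40 N, if the wrist force passes 120 N, or if a joint passes its speed limit or range.

ROBOT

A 6-joint arm with a two-finger parallel gripper is mounted at the origin on the work surface. World frame = base frame: x ahead of the robot, y to its left, z up, the work surface at z = 0. Lengths are in m, angles in rad, forces in N, time in s.
With the tool pointing down it reaches from about 0.25 to 0.725 m from the base axis. Payload 4 kg.
Tool frame: the origin (TCP) lies midway between the tips of the shut fingers; the grasp point (between the pads) lies 19 mm behind it (bot.grip_point_offset is the distance from the TCP to the grasp point, in m); z points along the fingers, y is the line along which they close (so a half turn about z gives the same grasp; the last joint's range is limited). The gripper opens to 85 mm and grips with 20 to 120 N. Pads are 22 mm wide; open, the fingers measure 114 mm over their backs; the gripper's body (76 mm by 85 mm) begins 54 mm behind the grasp point. The pads swing forward as they close: fully open they stand 13 mm farther back than shut.
Start: joints at [-1.133, 0.241, 0.005, 1.335, 0, 1.571], TCP at [0.212, -0.453, 0.204] pointing down, gripper open.
Joint ranges: [-2.72, 2.72], [-1.05, 1.87], [-1.09, 1.28], [-1.99, 2.15], [-1.42, 1.44], [-3.14, 3.14]. Speed limits (rad/s): [2.79, 2.79, 3.14, 3.14, 3.14, 3.14].

INTERFACE

Orientations are given as a unit quaternion [x, y, z, w].
In Python, from workcell import bot gives the robot as it stands.
- The arm moves only by the tool step_arm, never from a script. Its argument "targets" is text: rows parted by semicolons, each of 7 numbers parted by spaces: the opening, from -1 (shut) to 1 (fully open), so that 0 is half open, then the shift along the world's x, y, z normalised to -1 to 1, where 1 is 0.5 m, then the turn, a rotation vector about the world's x, y, z normalised to -1 to 1, where 1 is pi/4 rad. In form: gripper x y z wx wy wz; .... A call has 1 to 10 rows; each row is the pose to reach, as a shift and turn from the pose commanded when the call began; what a row does not reach only later rows make up. A row lasts 1/12 s, in which the tool goes at most 41.7 mm and 7.16 degrees, less where a joint would pass 70% of its speed; a pose out of reach is approached as far as the arm can. A call with a number of a shift or a turn outside -1 to 1 is refused whole. A call with a gripper value outside its range is refused whole. The fingers move at their own pace and stop on an object; the grip force is fixed at half the most. Time passes only in rows, so rows that repeat a pose let the fingers close. It gives the time, the measured TCP pose, the force, the opening and the grip force at its end, in the units of the state.
- bot.get_obs(): the state, without advancing time (a new reading comes with each control period).
- bot.camera(name): name is "side" or "top"; returns the picture (384x512x3 uint8, red, green, blue); there is no depth.
- bot.camera_info(name): a dict with "vertical_fov" (degrees; the focal length in pixels is half the picture's height over the tangent of half this angle, whatever the lens; pixels are square), "cx", "cy" (the principal point, pixels), "pose" (4x4, takes a point from camera to world coordinates). Camera axes: x right, y up, looking along -z (the intrinsics and any distortion apply to the point x, -y, -z); pixel columns grow to the right and rows downward; lengths in m; the calibration is good to about 2 mm. A picture is of the moment at which its call begins. camera_info takes no time and is no camera call.
- bot.job_done(): hands the job in; it is judged then, once.
The state is a dict: "clock": time; "joint_pos": joint angles; "joint_vel": joint speeds; "tau": joint torques, N m; "eef_pos": TCP position; "tool_rot": TCP orientation; "ft_force": force on the tool from outside, world axes, zero at the start; "ft_torque": the same for the moment, N m; "grip_width": finger opening in m; "grasp_force": force on a finger pad.
Only numpy, scipy, OpenCV 4.12 (cv2) and the standard library are available. Lean on these libraries where they do the work, as an engineer would, in place of code of your own. Each camera call takes 0.05 s, during which the arm holds its last target. There are 200 camera calls.

## Working session

There is one attempt and no reset: what is moved stays moved. The work goes in short steps, Python scripts to look and compute and a tool call to move; the robot and the scene stay as the last step left them, time stands still between calls to the robot, and variables do not carry over. Pictures are saved under pics/ and viewed, at most 10 in all, crops included, and the job is handed in when it is done.

Besides the shell and the picture viewer there is one more tool, called after "Emit:" by a JSON object that holds its "fn" and its "kwargs". step_arm: Moves the arm, as the interface text tells. Scaled input: -1 to 1 covers 0.5 m each way for a shift and pi/4 rad each way for a turn. Its arguments: {"type":"object","properties":{"targets":{"type":"string"}},"required":["targets"]}

```bash
mkdir -p pics; ls
python3 - <<'E'
from workcell import bot
import cv2,numpy as np
np.set_printoptions(precision=4,suppress=True)
for n in("side","top"):
    im=bot.camera(n); cv2.imwrite(f"pics/{n}0.png",im[:,:,::-1]); print(n,bot.camera_info(n))
o=bot.get_obs(); print(o)
E
```

```text
pics
side {'vertical_fov': 48.46991286430321, 'cx': 251.32814033580112, 'cy': 193.18712692261772, 'pose': array([[ 0.7049,  0.3861, -0.595 , -0.503 ],
       [-0.7092,  0.3973, -0.5825, -1.0366],
       [ 0.0115,  0.8325,  0.5539,  1.0846],
       [ 0.    ,  0.    ,  0.    ,  1.    ]])}
top {'vertical_fov': 53.8236839635431, 'cx': 260.4457686833181, 'cy': 188.17731341888887, 'pose': array([[ 0.0005,  0.9986, -0.0537,  0.4293],
       [-1.    ,  0.0005,  0.0009, -0.0337],
       [ 0.0009,  0.0537,  0.9986,  1.6543],
       [ 0.    ,  0.    ,  0.    ,  1.    ]])}
{'clock': 0.1, 'joint_pos': array([-1.133 ,  0.2413,  0.0039,  1.3352,  0.    ,  1.5708]), 'joint_vel': array([-0.001 , -0.0022,  0.0028, -0.0002, -0.0004, -0.0009]), 'tau': array([ -0.0004, -37.3139,  25.301 ,   0.0109,  -0.    ,   0.    ]), 'eef_pos': array([ 0.2117, -0.4523,  0.2027]), 'tool_rot': array([ 0.9761,  0.2172, -0.0002, -0.0009]), 'ft_force': array([0.0683, 0.034 , 0.6957]), 'ft_torque': array([-0.0176,  0.0416,  0.0334]), 'grasp_force': 0.0, 'grip_width': 0.08523748981601081}
```

View pics/top0.png

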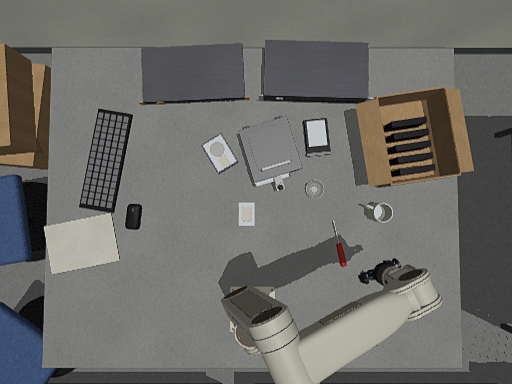

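View pics/side0.png

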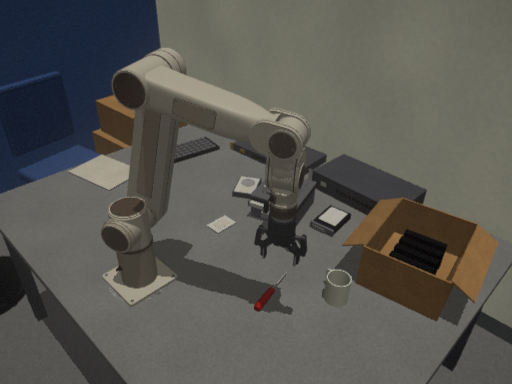

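The top view shows the box at about (270,152), its handle at about (276,166), the latch post at about (280,184), and the dish at (314,188). The side view has the arm in front of the box. I'll zoom in on the top view and measure there.

```bash
cat > h.py <<'E'
from workcell import bot
import cv2,numpy as np
np.set_printoptions(precision=4,suppress=True)
def ray(n,u,v,z):
    i=bot.camera_info(n);P=i["pose"];f=192/np.tan(np.radians(i["vertical_fov"])/2)
    d=P[:3,:3]@np.array([(u-i["cx"])/f,-(v-i["cy"])/f,-1]);c=P[:3,3]
    return c+d*(z-c[2])/d[2]
def px(n,p):
    i=bot.camera_info(n);P=i["pose"];f=192/np.tan(np.radians(i["vertical_fov"])/2)
    q=P[:3,:3].T@(np.array(p)-P[:3,3]); return np.array([i["cx"]-f*q[0]/q[2],i["cy"]+f*q[1]/q[2]])
def crop(n,name,x0,y0,w,h,s):
    im=bot.camera(n)[:,:,::-1]; c=im[y0:y0+h,x0:x0+w]
    cv2.imwrite(f"pics/{name}.png",cv2.resize(c,None,fx=s,fy=s,interpolation=cv2.INTER_CUBIC)); return im
E
python3 - <<'E'
from h import *
im=crop("top","top1",232,108,100,92,6)
o=bot.get_obs(); print(px("top",o["eef_pos"]),px("side",o["eef_pos"]))
g=cv2.cvtColor(im,cv2.COLOR_BGR2GRAY)
m=(g>185).astype(np.uint8); m[:,:258]=0;m[:,298:]=0;m[:155]=0;m[182:]=0
n,l,st,c=cv2.connectedComponentsWithStats(m)
for k in range(1,n):
    print(st[k],c[k])
    if st[k][4]>15:
        y,x=np.where(l==k); print(cv2.fitLine(np.c_[x,y].astype(np.float32),2,0,.01,.01).ravel(), ray("top",*c[k],.146))
print(g[160:192,268:292])
E
```

```text
[370.2032 265.912 ] [278.355  270.0748]
[262 161  28   9  39] [275.0256 164.8718]
[  0.9572  -0.2896 275.0256 164.8718] [ 0.6041 -0.0934  0.146 ]
[281 173   8   5  22] [284.8182 175.3636]
[  0.972   -0.2348 284.8182 175.3636] [ 0.5619 -0.1325  0.146 ]
[262 178  11   4  25] [268.28 180.16]
[  0.9882  -0.1532 268.28   180.16  ] [ 0.5426 -0.0663  0.146 ]
[282 181   1   1   1] [282. 181.]
[[131 130 132 134 132 131 132 132 131 131 131 130 133 132 131 129 114 121
  145 138 168 180 121 106]
 [130 132 129 131 132 131 131 130 134 131 132 131 123 117 132 149 127 153
  189 191 200 200 134 133]
 [132 132 131 132 130 133 132 132 129 120 118 149 135 138 168 191 194 199
  198 185 155 157 126 132]
 [133 131 132 132 131 130 121 120 148 127 147 189 192 195 198 196 177 149
  156 122  82 111 133 132]
 [130 130 120 115 135 145 137 152 191 190 199 199 195 170 150 151  96 105
  130 131 120 134 135 133]
 [118 149 133 135 173 189 190 198 199 184 157 155 154  92  99 131 133 132
  133 134 133 133 135 134]
 [144 191 192 194 199 197 184 153 157 117  90 113 130 133 133 133 133 132
  133 133 134 134 133 134]
 [196
[... 1820 characters left out ...]
26 130 137  66  72  74 127 155 175  81  65  41  27 110 194 130 126
  127 126 123 128 127 126]
 [125 124 126 133  92  67  68  95 205  96  39  45  50  43  51 176 161 122
  127 128 124 126 128 126]
 [124 123 127 136 136  65  71  73 189  99  44   8  57  55  46 114 173 125
  125 126 124 126 130 128]
 [126 127 126 135 134  65  68  69 122 147  68   0  61  43  41 147 185 121
  125 122 127 127 128 129]
 [125 125 128 132 133  92  69  66  94 204 150  48  62  69  71 149 151 113
  126 124 129 128 128 127]
 [127 127 129 130 129 133  68  96  88 178 191  94  94 129 136 129 125 126
  126 128 132 128 126 128]
 [124 125 131 122 126 130  92 134 130  99 151 104 134 134 131 128 126 124
  125 130 130 129 125 126]]
```

View pics/top1.png

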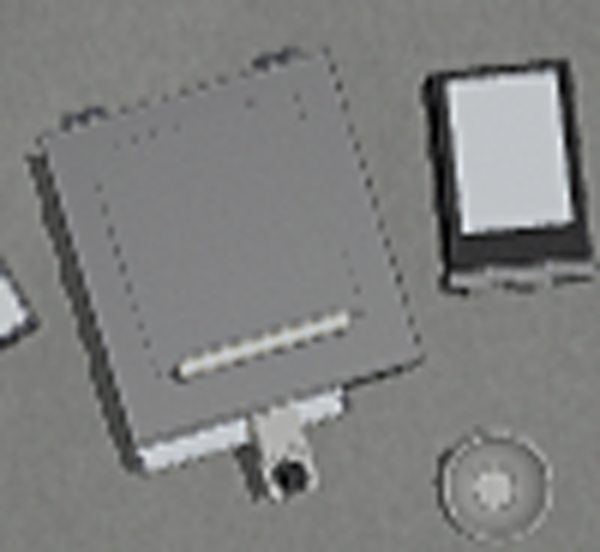

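Run:
```python
from h import *
im=bot.camera("top")[:,:,::-1]; g=cv2.cvtColor(im,cv2.COLOR_BGR2GRAY).astype(int)
m=(g>143).astype(np.uint8); m[:,:259]=0;m[:,294:]=0;m[:157]=0;m[174:]=0
n,l,st,c=cv2.connectedComponentsWithStats(m);k=1+st[1:,4].argmax()
y,x=np.where(l==k); (cx,cy),(w,h),a=cv2.minAreaRect(np.c_[x,y].astype(np.float32)); print(st[k],cx,cy,w,h,a)
bx=cv2.fitLine(np.c_[x,y].astype(np.float32),2,0,.01,.01).ravel()
H=ray("top",cx,cy,.143); B=ray("top",cx+40*bx[0],cy+40*bx[1],.143)
d=H-B; psi=np.arctan2(-d[0],d[1]); ex=np.array([np.cos(psi),np.sin(psi),0])
print("H",H,"psi",psi,"post pred",H-.09*ex)
m=(g<90); m[:184]=0;m[192:]=0;m[:,:276]=0;m[:,284:]=0
y,x=np.where(m);print(x.mean(),y.mean(),ray("top",x.mean(),y.mean(),.130))
# lid corners on z=.108 / yaw check from left and right edge ends (crop coords)
for u,v in((42,140),(140,445),(425,358),(328,52)): print(ray("top",232+u/6-.5,108+v/6-.5,.108))
o=bot.get_obs(); from scipy.spatial.transform import Rotation as R
print(R.from_quat(o["tool_rot"]).as_matrix())
```

```text
[262 160  28  11  85] 275.41351318359375 164.7189483642578 3.2349448204040527 28.74689483642578 72.89727020263672
H [ 0.605  -0.0951  0.143 ] psi 0.29772562796574853 post pred [ 0.519  -0.1215  0.143 ]
280.0 187.0 [ 0.5162 -0.114   0.13  ]
[0.7495 0.0556 0.108 ]
[ 0.5393 -0.012   0.108 ]
[ 0.5991 -0.207   0.108 ]
[ 0.8109 -0.1413  0.108 ]
[[ 0.9057  0.424  -0.0006]
 [ 0.424  -0.9057  0.0012]
 [-0.     -0.0013 -1.    ]]
```

Emit:
{"fn": "step_arm", "kwargs": {"targets": "0.4 0.61 0.67 0 0 0 -0.175;0.4 0.61 0.67 0 0 0 -0.175;0.4 0.61 0.67 0 0 0 -0.175;0.4 0.61 0.67 0 0 0 -0.175;0.4 0.61 0.67 0 0 0 -0.175;0.4 0.61 0.67 0 0 0 -0.175;0.4 0.61 0.67 0 0 0 -0.175;0.4 0.61 0.67 0 0 0 -0.175;0.4 0.61 0.67 0 0 0 -0.175;0.4 0.61 0.67 0 0 0 -0.175"}}

```text
clock: 1.03
eef_pos: [0.4906, -0.146, 0.2035]
tool_rot: [0.989, 0.15, -0.0, 0.0]
ft_force: [0.1, -1.6, 0.4]
grip_width: 0.0592
grasp_force: 0.0
```

Emit:
{"fn": "step_arm", "kwargs": {"targets": "0.4 0 0 0 0 0 0;0.4 0 0 0 0 0 0;0.4 0 0 0 0 0 0"}}

```text
clock: 1.28
eef_pos: [0.4892, -0.1477, 0.203]
tool_rot: [0.989, 0.15, -0.001, -0.0]
ft_force: [-0.2, -0.5, -0.2]
grip_width: 0.0601
grasp_force: 0.0
```

Run:
```python
from h import *
crop("side","side1",200,140,130,97,6)
o=bot.get_obs(); print(o["eef_pos"],o["ft_force"])
for p in((.518,-.116,.136),(.520,-.1235,.136),(.605,-.096,.140)): print((px("side",p)-[200,140])*6)
```

```text
[ 0.4889 -0.1483  0.2032] [ 0.1428 -0.1417 -0.0542]
[393.8912 364.7876]
[404.392  368.2657]
[460.6539 296.8087]
```

View pics/side1.png

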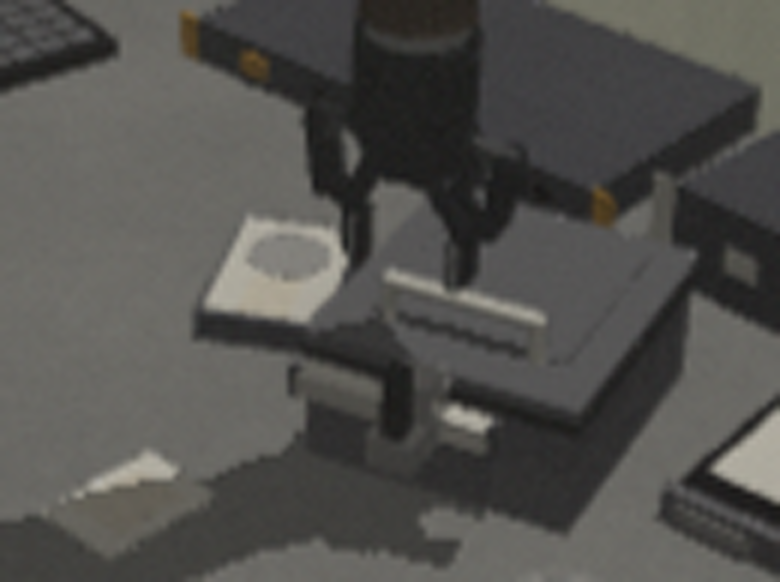

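The side view shows the post top at about crop (400,365) and the handle bar centred at about (466,297). Both agree with my estimates to about 1 px, so I'll descend onto the post.

Emit:
{"fn": "step_arm", "kwargs": {"targets": "0.4 0.058 0.058 0 0 0 0;0.4 0.058 0.058 0 0 0 0;0.4 0.058 0.058 -0.06 0 0 0;0.4 0.058 0.058 -0.12 0 0 0;0.4 0.058 0.058 -0.17 0 0 0;0.4 0.058 0.058 -0.208 0 0 0;0.4 0.058 0.058 -0.208 0 0 0;0.4 0.058 0.058 -0.208 0 0 0"}}

```text
clock: 2.0
eef_pos: [0.5171, -0.1199, 0.099]
tool_rot: [0.989, 0.148, -0.001, -0.0]
ft_force: [1.3, -0.3, 1.1]
grip_width: 0.0601
grasp_force: 0.0
```

Emit:
{"fn": "step_arm", "kwargs": {"targets": "-1 0 0 0 0 0 0;-1 0 0 0 0 0 0;-1 0 0 0 0 0 0;-1 0 0 0 0 0 0;-1 0 0 0 0 0 0;-1 0 0 0 0 0 0"}}

```text
clock: 2.5
eef_pos: [0.5196, -0.119, 0.1013]
tool_rot: [0.989, 0.15, 0.001, 0.001]
ft_force: [-1.7, 0.3, 5.9]
grip_width: 0.0136
grasp_force: 58.8
```

Emit:
{"fn": "step_arm", "kwargs": {"targets": "-1 -0.005 0.015 0 0 0 0;-1 -0.010 0.031 0 0 0 0;-1 -0.015 0.046 0 0 0 0;-1 -0.019 0.061 0 0 0 0;-1 -0.024 0.077 0 0 0 0;-1 -0.028 0.09 0 0 0 0;-1 -0.030 0.098 0 0 0 0;-1 -0.030 0.098 0 0 0 0"}}

```text
clock: 3.17
eef_pos: [0.5045, -0.0695, 0.1013]
tool_rot: [0.989, 0.15, 0.001, 0.001]
ft_force: [-1.3, -0.1, 7.2]
grip_width: 0.0134
grasp_force: 59.1
```

Emit:
{"fn": "step_arm", "kwargs": {"targets": "-1 -0.001 0.004 0 0 0 0;-1 -0.002 0.007 0 0 0 0;-1 -0.002 0.007 0 0 0 0"}}

```text
clock: 3.42
eef_pos: [0.5044, -0.0691, 0.1013]
tool_rot: [0.989, 0.149, 0.002, 0.004]
ft_force: [0.1, -7.7, 4.2]
grip_width: 0.0138
grasp_force: 58.9
```

The latch has reached its end stop. I'll release it, rise, and take a look.

Emit:
{"fn": "step_arm", "kwargs": {"targets": "0 0.001 -0.004 0 0 0 0;0 0.001 -0.004 0 0 0 0;0 0.001 -0.004 0 0 0 0;0 0.001 -0.004 0 0 0 0;0 0.001 -0.004 0.06 0 0 0;0 0.001 -0.004 0.12 0 0 0;0 0.001 -0.004 0.17 0 0 0;0 0.001 -0.004 0.204 0 0 0;0 0.001 -0.004 0.204 0 0 0"}}

```text
clock: 4.17
eef_pos: [0.5056, -0.0684, 0.2057]
tool_rot: [0.989, 0.15, 0.004, 0.001]
ft_force: [0.1, -0.1, 0.8]
grip_width: 0.0426
grasp_force: 0.0
```

Run:
```python
from h import *
crop("side","side2",200,140,130,97,6)
o=bot.get_obs(); print(o["eef_pos"],o["ft_force"],o["grip_width"],o["joint_pos"])
```

```text
[ 0.5046 -0.0682  0.2034] [ 0.4507 -0.1682 -0.6188] 0.04309653509519308 [-0.1346  0.255   0.0237  1.3351  0.0003  2.7062]
```

View pics/side2.png

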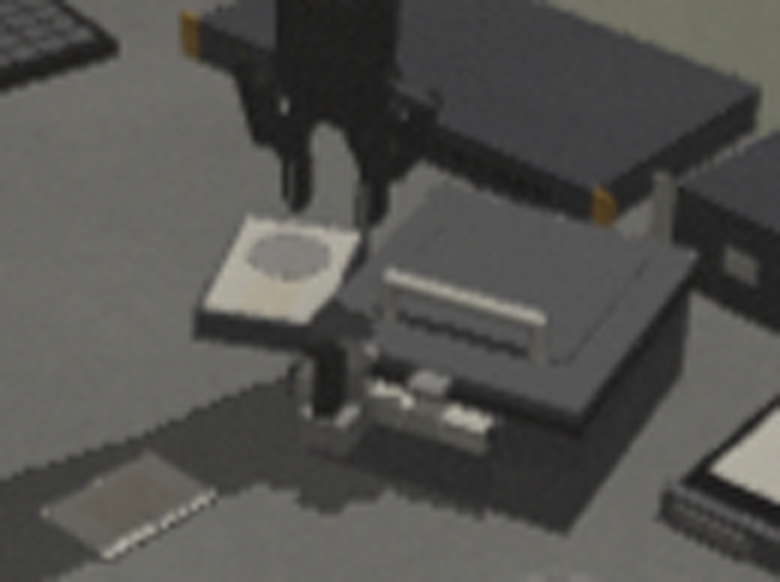

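The latch is fully open, with the post now at about crop (330,385) and the lid lug exposed at about (430,380). Next I'll turn 90° and move above the handle.

Emit:
{"fn": "step_arm", "kwargs": {"targets": "0 0.203 -0.054 0.02 0 0 1;0 0.203 -0.054 0.02 0 0 1;0 0.203 -0.054 0.02 0 0 1;0 0.203 -0.054 0.02 0 0 1;0 0.203 -0.054 0.02 0 0 1;0 0.203 -0.054 0.02 0 0 1;0 0.203 -0.054 0.02 0 0 1;0 0.203 -0.054 0.02 0 0 1"}}

```text
clock: 4.88
eef_pos: [0.6038, -0.095, 0.2092]
tool_rot: [0.856, 0.517, -0.001, -0.001]
ft_force: [-0.9, -0.2, 0.3]
grip_width: 0.043
grasp_force: 0.0
```

Emit:
{"fn": "step_arm", "kwargs": {"targets": "0 0 0 0 0 0 1;0 0 0 0 0 0 1;0 0 0 0 0 0 1;0 0 0 0 0 0 1;0 0 0 0 0 0 1;0 0 0 0 0 0 1;0 0 0 0 0 0 1;0 0 0 0 0 0 1;0 0 0 0 0 0 1"}}

```text
clock: 5.63
eef_pos: [0.6041, -0.0952, 0.2104]
tool_rot: [0.594, 0.804, -0.0, -0.001]
ft_force: [-0.4, 0.0, 0.3]
grip_width: 0.0427
grasp_force: 0.0
```

Run:
```python
from h import *
from scipy.spatial.transform import Rotation as R
o=bot.get_obs(); print(o["eef_pos"],o["ft_force"],o["grip_width"],o["joint_pos"],R.from_quat(o["tool_rot"]).as_matrix())
```

```text
[ 0.6041 -0.0952  0.2104] [-0.3785  0.0452  0.2989] 0.042703004727192684 [-0.1563  0.4684  0.3514  1.4557  0.0001  1.116 ] [[-0.2941  0.9558 -0.0018]
 [ 0.9558  0.2941  0.0004]
 [ 0.0009 -0.0016 -1.    ]]
```

Emit:
{"fn": "step_arm", "kwargs": {"targets": "0 0.004 0 -0.05 0 0 0;0 0.004 0 -0.1 0 0 0;0 0.004 0 -0.15 0 0 0;0 0.004 0 -0.178 0 0 0;0 0.004 0 -0.178 0 0 0;0 0.004 0 -0.178 0 0 0"}}

```text
clock: 6.13
eef_pos: [0.6057, -0.0952, 0.1214]
tool_rot: [0.594, 0.805, -0.001, -0.001]
ft_force: [-1.0, -0.1, 0.1]
grip_width: 0.0425
grasp_force: 0.0
```

Emit:
{"fn": "step_arm", "kwargs": {"targets": "-1 0 0 0 0 0 0;-1 0 0 0 0 0 0;-1 0 0 0 0 0 0;-1 0 0 0 0 0 0;-1 0 0 0 0 0 0;-1 0 0 0 0 0 0"}}

```text
clock: 6.63
eef_pos: [0.6069, -0.0954, 0.123]
tool_rot: [0.593, 0.805, 0.0, 0.0]
ft_force: [0.1, -0.4, -0.4]
grip_width: -0.0001
grasp_force: 0.0
```

The fingers shut completely, so they missed the bar. I'll look before doing anything else.

Run:
```python
from h import *
a=crop("side","s3",215,150,100,80,6)
crop("top","t3",240,130,70,70,6)
A=cv2.imread("pics/s3.png");B=cv2.imread("pics/t3.png")
c=np.zeros((600,780,3),np.uint8); c[:480,:400]=A[:,100:500]; c[:420,400:]=B[:,:380]; cv2.imwrite("pics/c3.png",c)
o=bot.get_obs(); print(o["eef_pos"],o["grip_width"],o["ft_force"]); print(px("side",o["eef_pos"]),px("top",o["eef_pos"]),px("top",o["eef_pos"]+[0,0,.019]))
```

```text
[ 0.6067 -0.0954  0.1227] 0.00027334077825706004 [ 1.1438 -0.3339  0.2954]
[276.7487 192.8074] [275.2915 164.8982] [275.4811 164.3535]
```

View pics/c3.png

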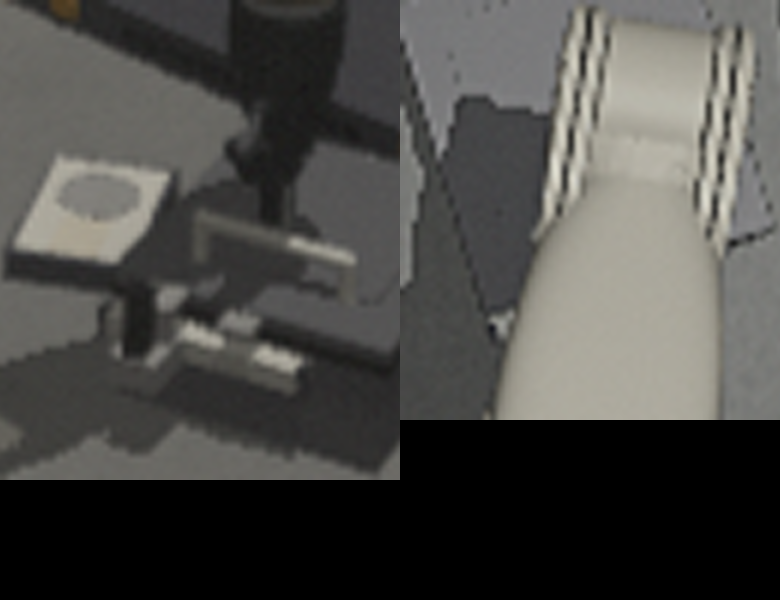

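Run:
```python
from h import *
im=bot.camera("side")[:,:,::-1]; c=im[165:215,245:310].astype(float)
c=(np.clip(c/150,0,1)**.55*255).astype(np.uint8)
s=12;c=cv2.resize(c,None,fx=s,fy=s,interpolation=cv2.INTER_CUBIC)
def dot(p,col):
    q=((px("side",p)-[245,165]+.5)*s).astype(int); cv2.circle(c,tuple(int(v) for v in q),4,col,-1)
o=bot.get_obs();t=o["eef_pos"]
dot(t,(0,0,255)); dot(t+[0,0,.019],(0,255,255))
ex=np.array([.955,.2955,0]);ey=np.array([-.2955,.955,0])
for k in(-.055,0,.055): dot(np.array([.606,-.095,.14])+k*ey,(0,255,0))
cv2.imwrite("pics/s4.png",c); print(o["joint_pos"])
```

```text
[-0.156   0.5086  0.1867  1.2487  0.      1.1145]
```

View pics/s4.png

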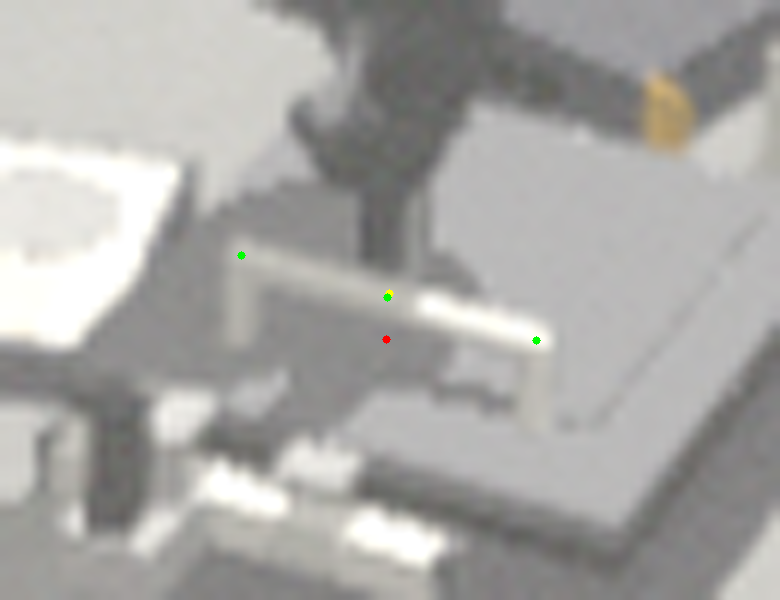

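Run:
```python
from h import *
for t in([.489,-.148,.203],[.5046,-.0682,.2034]):
    for dz in(0,.01,.02,.03): print(dz,(px("side",np.array(t)+[0,0,dz])-[200,140]+.5)*6)
o=bot.get_obs();print(bot.grip_point_offset,o["grip_width"],o["eef_pos"])
# dark column trace of the fingers now
im=bot.camera("side"); g=cv2.cvtColor(im,cv2.COLOR_RGB2GRAY); print(g[176:204,270:285])
```

```text
0 [405.6605 318.7769]
0.01 [406.1747 305.3698]
0.02 [406.6925 291.8689]
0.03 [407.2138 278.2734]
0 [331.8328 259.9161]
0.01 [332.0812 246.7633]
0.02 [332.3312 233.5217]
0.03 [332.583  220.1903]
0.0187 -6.181478690642823e-05 [ 0.6066 -0.0954  0.1226]
[[ 35  38  38  34  32  28  29  28  29  29  30  32  50  76  85]
 [ 47  32  36  30  28  30  32  30  29  28  26  35  63  84  84]
 [ 70  35  32  31  30  29  30  29  30  30  30  45  74  85  86]
 [ 73  47  28  29  28  28  30  28  30  27  38  68  84  84  85]
 [ 52  50  37  35  35  27  29  29  31  32  49  79  84  84  84]
 [ 52  53  51  47  45  32  30  29  33  48  52  77  84  84  85]
 [ 54  52  51  50  51  30  31  23  36  60  53  79  85  87  83]
 [ 52  51  52  51  51  30  32  27  37  57  51  81  85  86  84]
 [ 55  52  49  52  51  30  28  32  41  56  53  85  85  85  85]
 [ 53  51  52  53  50  31  32  29  41  57  56  77  78  86  84]
 [ 71  65  61  50  46  32  28  31  41  57  50  52  57  78  84]
 [ 89  86  82  73  70  55  49  39  48  59  53  53  53  57  78]
 [ 80  84  87  90  92  83  76  70  70  64  53  52  52  51  59]
 [ 63  69  73  77  83  86  88  
[... 214 characters left out ...]
5 117]
 [ 50  52  52  52  52  53  51  53  54  52  52  53  60  78  80]
 [ 51  52  50  50  53  52  52  52  51  51  51  53  58  83  83]
 [ 53  50  52  52  50  49  52  50  53  52  52  54  68  83  86]
 [ 53  55  51  51  53  52  51  49  49  49  50  55  76  76  75]
 [ 53  52  52  52  53  55  65  65  65  65  62  49  49  50  50]
 [ 53  51  54  53  54  69  83  85  83  84  83  64  64  64  61]
 [ 53  53  53  54  68  84  85  86  85  85  84  83  83  84  81]
 [ 50  52  60  68  85  85  85  83  85  86  84  85  84  83  85]
 [ 80  63  85  80  79  82  84  85  87  84  84  84  85  85  86]
 [122  96 108  91  84  72  74  76  83  84  86  85  86  84  84]
 [126 126 125 125 111  65  49  54  65  75  75  80  83  84  85]]
```

The fingertips in the pictures sit about 25 mm higher than the reported TCP, and they have closed just above the bar. Nothing was touched. I'll open, go 25 mm lower while watching the force, and close again.

Emit:
{"fn": "step_arm", "kwargs": {"targets": "0 0 0 0.01 0 0 0;0 0 0 0.01 0 0 0;0 0 0 0.01 0 0 0;0 0 0 0.01 0 0 0;0 0 0 -0.015 0 0 0;0 0 0 -0.03 0 0 0;0 0 0 -0.03 0 0 0"}}

```text
clock: 7.42
eef_pos: [0.605, -0.0951, 0.1053]
tool_rot: [0.593, 0.805, -0.001, -0.002]
ft_force: [-0.3, 0.6, -0.6]
grip_width: 0.0429
grasp_force: 0.0
```

Emit:
{"fn": "step_arm", "kwargs": {"targets": "0 0 0 -0.01 0 0 0;0 0 0 -0.02 0 0 0;0 0 0 -0.02 0 0 0"}}

```text
clock: 7.67
eef_pos: [0.606, -0.0953, 0.0964]
tool_rot: [0.593, 0.805, -0.0, -0.001]
ft_force: [0.4, 0.7, 0.2]
grip_width: 0.0428
grasp_force: 0.0
```

Run:
```python
from h import *
im=bot.camera("side")[:,:,::-1]; c=im[165:215,245:310].astype(float)
c=(np.clip(c/150,0,1)**.55*255).astype(np.uint8)
cv2.imwrite("pics/s5.png",cv2.resize(c,None,fx=12,fy=12,interpolation=cv2.INTER_CUBIC)); o=bot.get_obs(); print(o["eef_pos"],o["ft_force"],o["grip_width"])
```

```text
[ 0.6062 -0.0953  0.0969] [-0.1302 -0.6005  0.2956] 0.042565505970616715
```

View pics/s5.png

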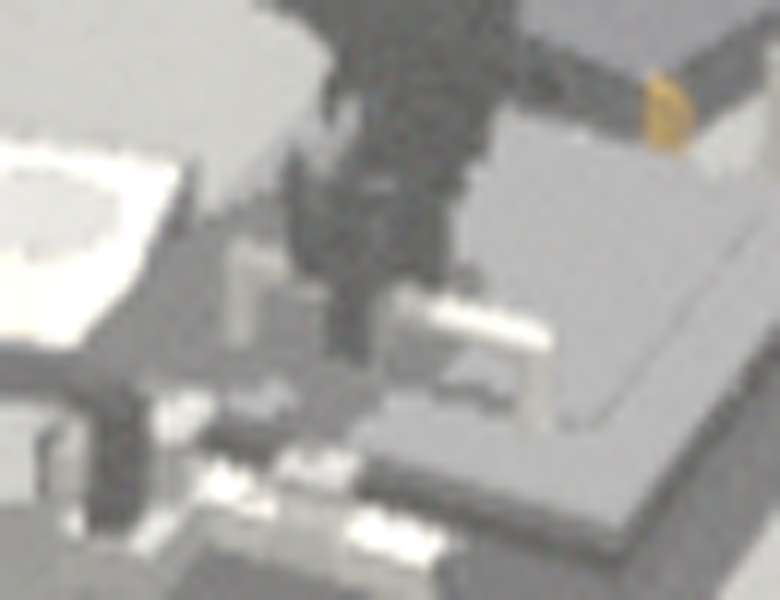

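The front finger is now in front of the bar, with its tip at about (350,358), and there is no contact force. The reported TCP of 97 mm is below the lid top, which confirms the offset. Closing now.

Emit:
{"fn": "step_arm", "kwargs": {"targets": "-1 0 0 0 0 0 0;-1 0 0 0 0 0 0;-1 0 0 0 0 0 0;-1 0 0 0 0 0 0;-1 0 0 0 0 0 0;-1 0 0 0 0 0 0"}}

```text
clock: 8.22
eef_pos: [0.6044, -0.0962, 0.098]
tool_rot: [0.594, 0.805, -0.002, -0.001]
ft_force: [-5.9, -1.4, 4.0]
grip_width: 0.0098
grasp_force: 58.5
```

The handle is gripped. I'll pull slowly along the hinge arc and watch the force.

Emit:
{"fn": "step_arm", "kwargs": {"targets": "-1 0 0 0.003 -0.003 0.011 0;-1 0 0 0.006 -0.006 0.022 0;-1 0.001 0 0.010 -0.010 0.033 0;-1 0.001 0 0.013 -0.014 0.044 0;-1 0.001 0 0.013 -0.014 0.044 0;-1 0.001 0 0.013 -0.014 0.044 0"}}

```text
clock: 8.72
eef_pos: [0.6033, -0.0965, 0.1005]
tool_rot: [0.594, 0.804, -0.018, -0.014]
ft_force: [-5.0, -4.1, -8.3]
grip_width: 0.0095
grasp_force: 59.1
```

Emit:
{"fn": "step_arm", "kwargs": {"targets": "-1 0 0 0.003 -0.002 0.008 0;-1 0 0 0.006 -0.004 0.015 0;-1 0 0 0.009 -0.006 0.022 0;-1 0 0 0.009 -0.006 0.022 0;-1 0 0 0.009 -0.006 0.022 0"}}

```text
clock: 9.13
eef_pos: [0.6045, -0.0962, 0.107]
tool_rot: [0.593, 0.804, -0.024, -0.019]
ft_force: [-6.3, -2.1, -2.8]
grip_width: 0.0095
grasp_force: 59.8
```

The seal has let go, with the lid weight of about 3 N now on the wrist and the handle about 9 mm up. I'll continue to the 20 mm gap.

Emit:
{"fn": "step_arm", "kwargs": {"targets": "-1 0 0 0.004 -0.004 0.012 0;-1 0.001 0 0.008 -0.008 0.024 0;-1 0.002 0 0.012 -0.012 0.036 0;-1 0.002 0.001 0.0145 -0.014 0.043 0;-1 0.002 0.001 0.0145 -0.014 0.043 0;-1 0.002 0.001 0.0145 -0.014 0.043 0"}}

```text
clock: 9.63
eef_pos: [0.6055, -0.0959, 0.115]
tool_rot: [0.593, 0.804, -0.039, -0.029]
ft_force: [-7.0, -3.2, -1.4]
grip_width: 0.0098
grasp_force: 60.0
```

Run:
```python
from h import *
from scipy.spatial.transform import Rotation as R
im=bot.camera("side")[:,:,::-1]; c=im[165:215,245:310].astype(float)
c=(np.clip(c/150,0,1)**.55*255).astype(np.uint8); s=12
c=cv2.resize(c,None,fx=s,fy=s,interpolation=cv2.INTER_CUBIC)
H=np.array([.606,-.095,.14]);ex=np.array([.955,.2955,0]);ey=np.array([-.2955,.955,0]);ez=np.array([0,0,1.])
for th,col in((0,(0,0,255)),(.09,(0,255,0))):
    for k,x,z in((-.055,-.185,.046),(.055,-.185,.046),(-.102,-.224,.014)):
        p=H+.185*ex-.046*ez+k*ey+(x*np.cos(th)+z*np.sin(th))*ex+(-x*np.sin(th)+z*np.cos(th))*ez
        q=((px("side",p)-[245,165]+.5)*s); cv2.circle(c,(int(q[0]),int(q[1])),4,col,-1)
cv2.imwrite("pics/s6.png",c); o=bot.get_obs(); print(o["eef_pos"],o["ft_force"],o["grip_width"],R.from_quat(o["tool_rot"]).as_matrix()[:,2])
```

```text
[ 0.6055 -0.0959  0.115 ] [-6.9602 -3.3276 -1.5834] 0.009870334753400854 [-0.0919 -0.0284 -0.9954]
```

View pics/s6.png

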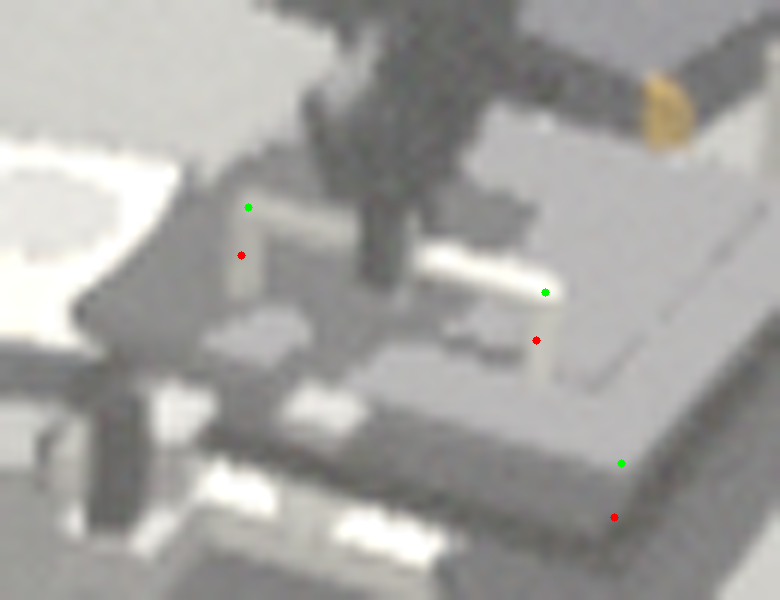

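The bar ends at about (248,205) and (550,290) and the front corner at about (625,465) all sit on the markers predicted for 0.09 rad, so the gap is about 20 mm. I'll hold briefly and hand in.

Emit:
{"fn": "step_arm", "kwargs": {"targets": "-1 0 0 0 0 0 0;-1 0 0 0 0 0 0;-1 0 0 0 0 0 0;-1 0 0 0 0 0 0"}}

```text
clock: 10.02
eef_pos: [0.6055, -0.0959, 0.115]
tool_rot: [0.593, 0.804, -0.039, -0.029]
ft_force: [-6.6, -2.6, -1.4]
grip_width: 0.0097
grasp_force: 59.9
```

Run:
```python
from workcell import bot
o=bot.get_obs();print(o["eef_pos"],o["grip_width"],o["grasp_force"],o["clock"]);print(bot.job_done())
```

```text
[ 0.60550775 -0.09589121  0.11503099] 0.009728682314284512 59.9382609128952 10.0167
the job is handed in; nothing more can be done
None
```

The latch is open to its end stop, the seal has let go, and the arm is still holding the lid by its handle with a gap of about 20 mm at the front; the job was handed in at 10 s, but no verdict came back.

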